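Set the dosing dial and start the sampler

TASK

Without gripping anything, push the upright post on the dosing unit's dial round with a fingertip or the outside of the fingers until the dial's index mark lines up with the one long line of the scale around it. Then press the start button fully down with a fingertip and let it come up again. Push gently, leave the dial set on the line, and do not disturb the jar, the vial or the small weight.

Things in the scene. Friction and masses are not known exactly. Their poses are not given: they have to be found in the camera images.
- unit: Dosing unit: a fixed low white instrument box, 320 mm (its x) by 300 mm (its y), deck 70 mm above the table. Origin at the centre of its underside. The dial's vertical axis stands at x = -20 mm, y = 0 in this frame.
- scale: Fixed flat aluminium scale plate on the deck, 220 mm across, centred on the dial's axis, top 76 mm above the table. Origin on the axis at its underside, z up, x axis along the long line. Black lines every 15 degrees over 270 degrees: 11 mm long, 1.8 mm wide, but the target, in the middle of the row, is 34 mm long, 5 mm wide. Its angle on the unit varies.
- target (a point): Point on the scale's long line extended to the edge of the dial: 71 mm from the dial's axis, 76 mm above the table.
- dial: Black round dial, 140 mm across, face 87 mm above the table, hub cap 4 mm high. Turns both ways about the vertical axis with 0.1 N m of friction, stays where left. Origin on the axis, 77 mm above the table; x axis along the index mark, a white line 4 mm wide along the face to the rim. To reach the long line it must turn 0.4 to 2.2 rad counterclockwise seen from above.
- mark (a point): Outer end of the dial's index mark, 71 mm from the dial's axis, 87 mm above the table. It should stand over point target.
- post (a point): Centre of the top of the dial's steel finger post: upright, 16 mm in diameter, 34 mm high above the dial's face (top 121 mm above the table), 45 mm from the axis, opposite the index mark.
- start (a joint): Travel of the start button in m: 0 when up, 0.006 when fully down. A spring raises it; fully down takes 4 N.
- start_top (a point): Centre of the top of the start button: a grey round push button 36 mm across in a black housing, on a small fixed white box (100 by 90 mm, 35 mm high) on the table to the left or right of the unit. It is pressed straight down.
- jar: Bystander: sample jar, 56 mm in diameter, 100 mm high, standing loose on the table on the other side of the unit. Origin at the centre of its underside.
- vial: Bystander: small capped vial, 24 mm in diameter, 50 mm high, standing loose on one of the two far corners of the unit's deck. Origin at the centre of its underside.
- weight: Bystander: small steel check weight with a knob, 28 mm in diameter, 45 mm high, standing loose on the other far corner of the unit's deck. Origin at the centre of its underside.
Not all that is in view belongs to the job. Of the things like the part that bears start, leave any that is orange, pink or turquoise; of the rest the smaller one is meant.

How it is judged:
On the way, in this order (a step that is already met when the one before it is completed fails the run):
1. the index mark stands at the long line (within 5 mm at the dial's edge) (horizontal distance between mark and target below 0.005 m), for 0.3 s.
2. the start button is pressed down with the dial set (value of joint start above 0.0045 m and horizontal distance between mark and target below 0.005 m), for 0.05 s.
At the end, for the whole second after the job is handed in: The index mark is within 5 mm (4 degrees) of the long scale line at the dial's edge, the dial is at rest, and the start button has been pressed at least 4.5 mm after the dial was set and is up again (horizontal distance between mark and target below 0.005 m and angular speed of dial below 0.05 rad/s and value of joint start below 0.0015 m); the robot touches nothing.
It fails at once if the start button is pressed before the dial is set (value of joint start above 0.003 m and horizontal distance between mark and target above 0.005 m).
It fails at once if the dial is pinched or pushed hard (over 30 N) (contact force between the fingers and dial above 30 N).
It fails at once if the jar is moved by more than 15 mm, lifted or tipped (distance of jar from where it was at the start of the episode above 0.015 m or angle between jar's own z axis and vertical above 0.3 rad).
It fails at once if the vial is moved by more than 15 mm, lifted or tipped (distance of vial from where it was at the start of the episode above 0.015 m or angle between vial's own z axis and vertical above 0.3 rad).
It fails at once if the weight is moved by more than 15 mm, lifted or tipped (distance of weight from where it was at the start of the episode above 0.015 m or angle between weight's own z axis and vertical above 0.3 rad).
It also fails if it takes over 61 s, if anything falls off the work surface, if the arm or the gripper's body presses on something with over 40 N, if the wrist force passes 120 N, or if a joint passes its speed limit or range.

ROBOT

A 7-joint arm with a two-finger parallel gripper is mounted at the origin on the work surface. World frame = base frame: x ahead of the robot, y to its left, z up, the work surface at z = 0. Lengths are in m, angles in rad, forces in N, time in s.
With the tool pointing down it reaches from about 0.425 to 0.875 m from the base axis. Payload 8.4 kg.
Tool frame: the origin (TCP) lies midway between the tips of the shut fingers; the grasp point (between the pads) lies 19 mm behind it; z points along the fingers, y is the direction in which the jaws open and shut (so a half turn about z gives the same grasp; the last joint's range is limited). The gripper opens to 87 mm and grips with 3 to 60 N. Pads are 19 mm wide; open, the fingers measure 117 mm over their backs; the gripper's body (75 mm by 190 mm) begins 51 mm behind the grasp point.
Start: joints at [1.109, 0.333, 0.04, 1.465, -0.013, 1.343, -0.059], TCP at [0.231, -0.608, 0.223] pointing down, gripper open.
Joint ranges: [-2.58, 2.58], [-0.38, 2.09], [-1.3, 1.39], [0.25, 2.4], [-1.5, 4.64], [0.08, 2.09], [-2.65, 2.65]. Speed limits (rad/s): [2.22, 2.22, 2.79, 2.79, 3.14, 3.14, 3.14].

INTERFACE

Orientations are given as a rotation vector (axis times angle).
In Python, from station import * gives the robot as it stands.
- The arm moves only by the tool carry_out, never from a script. Its arguments are lists of equal length, an entry for each row: "rot": the turn, a rotation vector about the tool's x, y, z in degrees, a list of three; "dp": the shift along the tool's x, y, z in mm, a list of three; "claw": the finger opening in mm, from 0 to 87. A call has 1 to 5 rows; each row shifts and turns the commanded pose from where the row before left it, along the tool's axes as they then stand; what a row does not reach is not made up. A row lasts 1/12 s, in which the tool goes at most 41.7 mm and 7.16 degrees, less where a joint would pass 70% of its speed; a pose out of reach is approached as far as the arm can. A call is refused whole if a number of a shift passes 41.7 or a number of a turn 7.16, either way. A call with a gripper value outside its range is refused whole. The fingers move at their own pace and stop on an object; "squeeze" is the grip in N (left out, the last holds). Time passes only in rows, so rows that do not move let the fingers close. It gives the time, the measured TCP pose, the force and the opening at its end, in the units of the state.
- get_state(): the state, without advancing time (a new reading comes with each control period).
- capture(name): name is "scene" or "top"; returns a dict with "frame" (420x560x3 uint8, red, green, blue), "vfov" (degrees; the focal length in pixels is half the picture's height over the tangent of half this angle, whatever the lens; pixels are square), "cx", "cy" (the principal point, pixels), "camera_from_world" (4x4, takes a point from world to camera coordinates). Camera axes: x right, y down, z forward; pixel columns grow to the right and rows downward; lengths in m; the calibration is good to about 2 mm. A picture is of the moment at which its call begins. There is no depth.
- finish_job(): hands the job in, once; it reports no verdict.
Trained networks look in a picture, given as the dict that the camera call returned (one of the last four; its "shot" number tells which), for a name from the list of things; names that differ only in an ending like _2 or _b are one class to them, and where a whole thing is asked for, a point or a joint stands for the part that bears it (a point fixed in the world has none). Each returns a list of dicts, best first, with "score" (0 to 1); they miss things now and then, are a little off and sometimes report something else, mostly with a low value. They report only what shows in the picture. A call takes as long as a camera call. They do not tell look-alikes from the thing itself.
- search_frame(name, picture): "bbox" ([left, top, width, height] in pixels, round what is visible of it).
- pinpoint(name, picture): "centre" ([row, column] in pixels: a listed point, or the origin of a listed thing).
The state is a dict: "clock": time; "joint_positions": joint angles; "qvel": joint speeds; "joint_efforts": joint torques, N m; "position": TCP position; "tcp_rot": TCP orientation; "force": force on the tool from outside, world axes, zero at the start; "wrist_torque": the same for the moment, N m; "opening": finger opening in m.
Only numpy, scipy, OpenCV 4.12 (cv2) and the standard library are available. Lean on these libraries where they do the work, as an engineer would, in place of code of your own. Each camera call takes 0.05 s, during which the arm holds its last target.

## Working session

There is one attempt and no reset: what is moved stays moved. The work goes in short steps, Python scripts to look and compute and a tool call to move; the robot and the scene stay as the last step left them, time stands still between calls to the robot, and variables do not carry over. Pictures are saved under pics/ and viewed, and the job is handed in when it is done.

Besides the shell and the picture viewer there is one more tool, called after ">>>" as a command line: name --argument value ..., lists and objects as JSON in quotes. carry_out: Moves the arm, as the interface text tells. Its arguments: {"type":"object","properties":{"rot":{"type":"array"},"dp":{"type":"array"},"claw":{"type":"array"},"squeeze":{"type":"number"}},"required":["rot","dp","claw"]}

```bash
mkdir -p pics
cat > h.py <<'E'
from station import *
import numpy as np, cv2
from scipy.spatial.transform import Rotation as R
def f(p): return p["frame"].shape[0]/2/np.tan(np.radians(p["vfov"])/2)
def ray(p,row,col,z):
    T=np.array(p["camera_from_world"]);Rm=T[:3,:3];c=-Rm.T@T[:3,3]
    d=Rm.T@np.array([(col-p["cx"])/f(p),(row-p["cy"])/f(p),1]);return c+d*(z-c[2])/d[2]
def proj(p,X):
    T=np.array(p["camera_from_world"]);q=T[:3,:3]@np.array(X)+T[:3,3];return q[1]/q[2]*f(p)+p["cy"],q[0]/q[2]*f(p)+p["cx"]
def save(p,n): cv2.imwrite("pics/"+n+".png",cv2.cvtColor(p["frame"],cv2.COLOR_RGB2BGR))
Z=dict(unit=0,scale=.07,target=.076,dial=.077,mark=.087,post=.121,start_top=None,jar=0,vial=.07,weight=.07)
E
python3 - <<'E'
from h import *
s=get_state();print({k:np.round(v,3) for k,v in s.items()})
for n in("scene","top"):
    p=capture(n);save(p,n+"0");print(n,{k:(np.round(v,3) if k!="frame" else 0) for k,v in p.items()})
    for t in Z:
        for r in pinpoint(t,p)[:3]:
            z=Z[t] if Z[t] is not None else .05
            print(t,round(r["score"],2),np.round(r["centre"],1),np.round(ray(p,*r["centre"],z),4))
E
```

```text
{'clock': np.float64(0.0), 'joint_positions': array([ 1.109,  0.334,  0.04 ,  1.466, -0.013,  1.343, -0.058]), 'qvel': array([-0.002,  0.001,  0.001,  0.001, -0.   , -0.   , -0.001]), 'joint_efforts': array([-0.0000e+00, -6.5636e+01,  1.3350e+00, -4.0379e+01, -6.0000e-02,
        4.5000e-02,  0.0000e+00]), 'position': array([ 0.23 , -0.607,  0.222]), 'tcp_rot': array([-3.089e+00, -5.670e-01,  1.000e-03]), 'force': array([ 0.614,  0.764, -0.113]), 'wrist_torque': array([-0.028,  0.043, -0.027]), 'opening': np.float64(0.087)}
scene {'frame': 0, 'vfov': np.float64(56.716), 'cx': np.float64(279.668), 'cy': np.float64(205.575), 'camera_from_world': array([[-1.33e-01,  9.91e-01, -1.00e-03, -1.60e-02],
       [ 5.87e-01,  7.80e-02, -8.06e-01, -2.23e-01],
       [-7.98e-01, -1.08e-01, -5.92e-01,  1.45e+00],
       [ 0.00e+00,  0.00e+00,  0.00e+00,  1.00e+00]]), 'shot': np.int64(1)}
scale 0.17 [233.4 113.4] [ 0.6306 -0.3036  0.07  ]
target 0.9 [241.1 237. ] [ 6.25e-01 -2.00e-04  7.60e-02]
dial 0.74 [253.4 245.5] [0.6641 0.0282 0.077 ]
dial 0.66 [221.5 247.4] [0.5513 0.0096 0.077 ]
dial 0.43 [
[... 782 characters left out ...]
06],
       [ 0.111, -0.012, -0.994,  1.151],
       [ 0.   ,  0.   ,  0.   ,  1.   ]]), 'shot': np.int64(2)}
unit 0.61 [178.3 297.3] [0.5762 0.0083 0.    ]
scale 0.65 [185.2 285.7] [0.5457 0.0419 0.07  ]
target 0.92 [153.8 298.7] [0.6272 0.0105 0.076 ]
dial 0.96 [182.7 300.1] [0.5521 0.0056 0.077 ]
mark 0.79 [169.1 327.8] [ 0.5872 -0.0634  0.087 ]
post 0.67 [185.8 283.6] [0.5364 0.0487 0.121 ]
start_top 0.85 [285.9 139.1] [0.2816 0.4063 0.05  ]
start_top 0.73 [216.9 165.1] [0.4581 0.3498 0.05  ]
start_top 0.6 [219.1  84.4] [0.4472 0.5558 0.05  ]
jar 0.91 [190.  438.5] [ 0.5542 -0.3777  0.    ]
vial 0.54 [118.4 339.2] [ 0.7254 -0.0938  0.07  ]
weight 0.55 [125.  251.1] [0.7012 0.1351 0.07  ]
```

View pics/scene0.png

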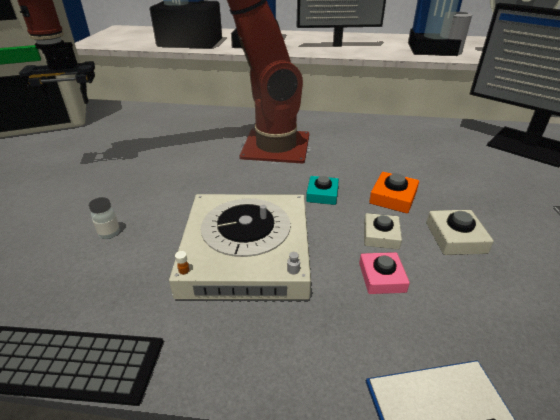

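View pics/top0.png

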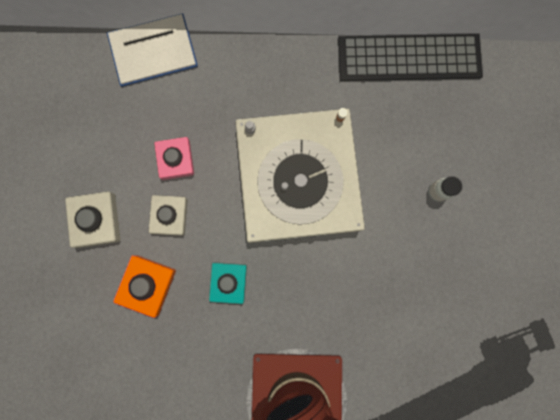

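Run:
```python
import cv2
a=cv2.imread("pics/top0.png")
cv2.imwrite("pics/c1.png",cv2.resize(a[110:250,200:390],None,fx=4,fy=4,interpolation=3))
cv2.imwrite("pics/c2.png",cv2.resize(a[180:320,50:230],None,fx=4,fy=4,interpolation=3))
```

```text
(no output)
```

View pics/c1.png

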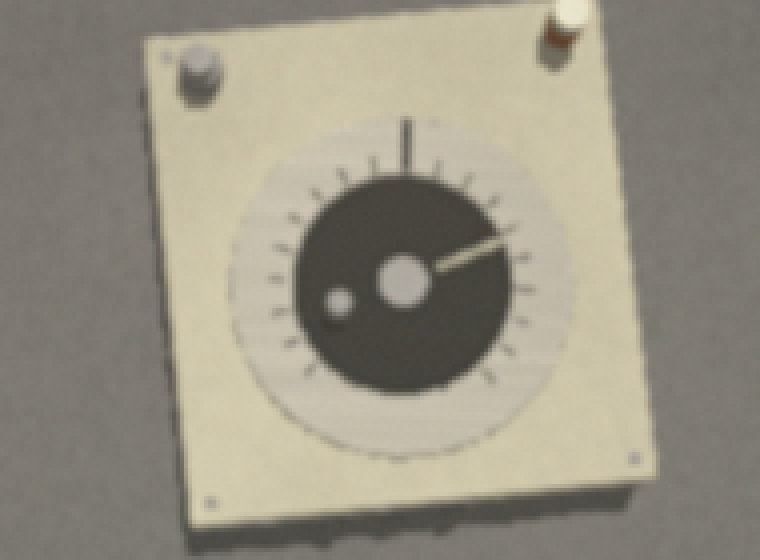

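View pics/c2.png

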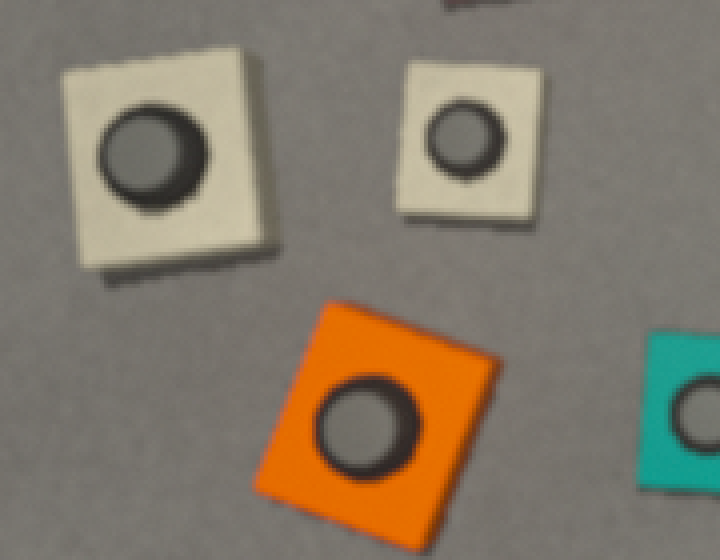

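The small ivory box is the right start unit: its button is at about (165, 214) in the top view, and the bigger ivory and coloured boxes are decoys. The dial hub is near (301, 180), the long line points up the picture at column 301.5, the mark's outer end is near (325.5, 170) and the post near (285, 185).

Run:
```python
from h import *
p=capture("top");q=capture("scene")
def c(u,v,ox,oy,z): return ray(p,(v+.5)/4-.5+oy,(u+.5)/4-.5+ox,z)
g=lambda u,v,z:c(u,v,200,110,z)
A=dict(hub=g(404,280,.091),l1=g(407,120,.076),l2=g(406,172,.076),mark=g(503,240,.087),post=g(340,301,.121),weight=g(200,60,.115),vial=g(573,14,.12))
for k,v in A.items(): print(k,np.round(v,4))
# triangulate button
def cen(pp,n):
    return [r["centre"] for r in pinpoint(n,pp)]
def tri(a,b):
    M=[];
    for pp,(r,cc) in((p,a),(q,b)):
        T=np.array(pp["camera_from_world"])[:3]; K=np.array([[f(pp),0,pp["cx"]],[0,f(pp),pp["cy"]],[0,0,1]]);M.append(K@T)
    X=cv2.triangulatePoints(M[0],M[1],np.array(a[::-1],float),np.array(b[::-1],float));return (X[:3]/X[3]).ravel()
print("p",np.round(cen(p,"start_top"),1).tolist());print("q",np.round(cen(q,"start_top"),1).tolist())
print(tri([216.9,165.1],[217.8,382.1]),tri([214.,164.5],[217.8,382.1]))
for n in("hub",):print(proj(q,A[n]))
im=q["frame"][200:270,160:420,::-1];cv2.imwrite("pics/c3.png",cv2.resize(im,None,fx=3,fy=3,interpolation=3))
im=q["frame"][190:260,350:420,::-1];cv2.imwrite("pics/c4.png",cv2.resize(im,None,fx=8,fy=8,interpolation=3))
```

```text
hub [0.5577 0.0053 0.091 ]
l1 [0.6645 0.0043 0.076 ]
l2 [0.6304 0.0043 0.076 ]
mark [ 0.5857 -0.0572  0.087 ]
post [0.5387 0.0462 0.121 ]
weight [0.689  0.1366 0.115 ]
vial [ 0.7237 -0.0952  0.12  ]
p [[215.8, 83.6], [285.6, 228.3], [214.1, 167.3], [287.0, 136.7], [154.5, 170.4], [151.9, 302.1]]
q [[215.0, 464.4], [175.7, 398.1], [176.7, 322.3], [259.8, 385.3], [221.3, 382.6]]
[0.45794927 0.34868131 0.05139465] [0.46491111 0.3484256  0.05694165]
(np.float64(218.50533198118413), np.float64(244.8772596659497))
```

View pics/c4.png

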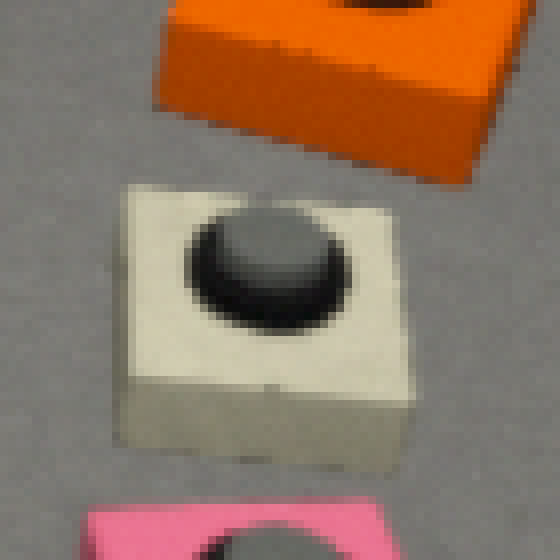

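View pics/c3.png

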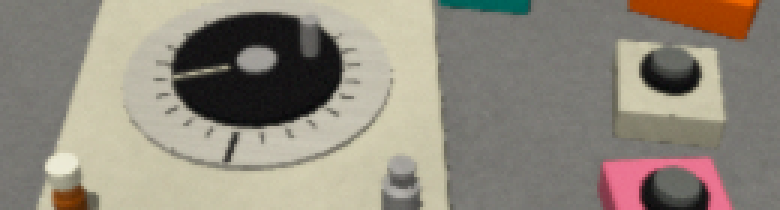

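```bash
cat >> h.py <<'E'
def rel(target,yaw=None):
    s=get_state();Rm=R.from_rotvec(s["tcp_rot"]).as_matrix()
    d=Rm.T@(np.array(target)-s["position"])*1000
    y=np.degrees(np.arctan2(Rm[1,0],Rm[0,0]))
    print("t",round(float(s["clock"]),2),"pos",np.round(s["position"],4),"yaw",round(y,2),"tilt",np.round(Rm[:,2],3),"F",np.round(s["force"],2),"open",s["opening"],"| dp mm",np.round(d,1),"dist",round(np.linalg.norm(d),1), "rotz needed(tool)",None if yaw is None else round(-(yaw-y),2))
    print("q",np.round(s["joint_positions"],3))
E
python3 - <<'E'
from h import *
rel([.5663,.0586,.2],24.5)
E
```

```text
t 1.3 pos [ 0.2307 -0.6077  0.2226] yaw 20.78 tilt [ 0.  0. -1.] F [0.62 0.33 0.8 ] open 0.08683270652671095 | dp mm [ 550.2 -503.8   22.6] dist 746.4 rotz needed(tool) -3.72
q [ 1.109  0.333  0.04   1.465 -0.013  1.343 -0.059]
```

>>> carry_out --rot '[[0,0,0],[0,0,0],[0,0,0],[0,0,0],[0,0,0]]' --dp '[[27.5,-25.2,0],[27.5,-25.2,0],[27.5,-25.2,0],[27.5,-25.2,0],[27.5,-25.2,0]]' --claw '[0,0,0,0,0]' --squeeze 5

```text
clock: 1.72
position: [0.315, -0.4394, 0.2226]
tcp_rot: [3.09, 0.566, 0.0]
force: [0.7, -1.0, 0.4]
opening: 0.0617
```

>>> carry_out --rot '[[0,0,0],[0,0,0],[0,0,0],[0,0,0],[0,0,0]]' --dp '[[27.5,-25.2,0],[27.5,-25.2,0],[27.5,-25.2,0],[27.5,-25.2,0],[27.5,-25.2,0]]' --claw '[0,0,0,0,0]'

```text
clock: 2.13
position: [0.3988, -0.2728, 0.2229]
tcp_rot: [3.089, 0.566, 0.001]
force: [1.2, -0.3, -0.1]
opening: 0.028
```

>>> carry_out --rot '[[0,0,0],[0,0,0],[0,0,0],[0,0,0],[0,0,0]]' --dp '[[27.5,-25.2,0],[27.5,-25.2,0],[27.5,-25.2,0],[27.5,-25.2,0],[27.5,-25.2,0]]' --claw '[0,0,0,0,0]'

```text
clock: 2.55
position: [0.4827, -0.1062, 0.223]
tcp_rot: [3.09, 0.566, 0.001]
force: [1.2, 0.2, 0.7]
opening: 0.0016
```

Run:
```python
from h import *
rel([.5663,.0586,.2],24.5)
```

```text
t 2.55 pos [ 0.4827 -0.1062  0.223 ] yaw 20.77 tilt [ 0.001 -0.    -1.   ] F [1.18 0.22 0.72] open 0.0016195512775419498 | dp mm [ 136.6 -124.4   23. ] dist 186.2 rotz needed(tool) -3.73
q [ 0.546  0.039 -0.427  1.815  0.017  1.291 -1.094]
```

>>> carry_out --rot '[[0,0,0],[0,0,0],[0,0,0],[0,0,0],[0,0,0]]' --dp '[[27,-25,4],[27,-25,4],[27,-25,4],[27,-25,4],[27,-24,4]]' --claw '[0,0,0,0,0]'

```text
clock: 2.97
position: [0.565, 0.0578, 0.2027]
tcp_rot: [3.09, 0.566, 0.001]
force: [1.0, -0.2, -0.1]
opening: 0.0007
```

>>> carry_out --rot '[[0,0,-3.7],[0,0,0],[0,0,0]]' --dp '[[0,0,0],[0,0,0],[0,0,0]]' --claw '[0,0,0]'

```text
clock: 3.22
position: [0.5643, 0.0556, 0.2024]
tcp_rot: [3.07, 0.664, -0.001]
force: [0.1, -0.9, 0.2]
opening: 0.0007
```

Run:
```python
from h import *
rel([.5663,.0586,.1],24.5)
p=capture("top");save(p,"t1")
q=capture("scene");cv2.imwrite("pics/s1.png",cv2.resize(q["frame"][110:310,140:400,::-1],None,fx=3,fy=3,interpolation=3))
```

```text
t 3.22 pos [0.5643 0.0556 0.2024] yaw 24.41 tilt [-0.001 -0.    -1.   ] F [ 0.12 -0.86  0.15] open 0.0006798682605984521 | dp mm [  3.1  -1.9 102.4] dist 102.4 rotz needed(tool) -0.09
q [ 0.317  0.226 -0.57   1.674  0.127  1.279 -1.422]
```

View pics/s1.png

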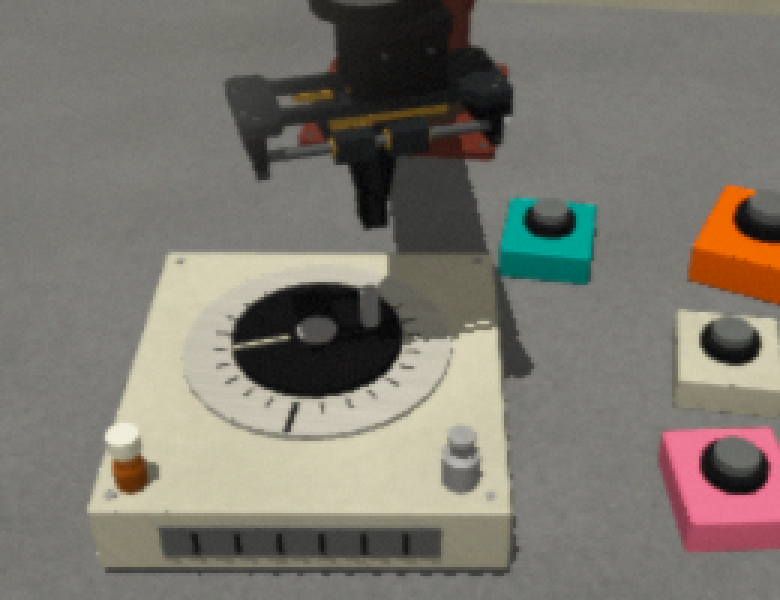

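The closed fingers hang above the dial with their tip at about (264, 185) in the full scene image. The post is at about (263, 207), and the jar, vial and weight are undisturbed. Descending beside the post.

>>> carry_out --rot '[[0,0,0],[0,0,0],[0,0,0],[0,0,0],[0,0,0]]' --dp '[[3,-2,10],[0,0,20],[0,0,20],[0,0,10],[0,0,0]]' --claw '[0,0,0,0,0]'

```text
clock: 3.73
position: [0.5647, 0.058, 0.1399]
tcp_rot: [-3.07, -0.664, 0.006]
force: [-0.7, -0.8, -0.3]
opening: 0.0008
```

Run:
```python
from h import *
rel([.5663,.0586,.102],24.5)
q=capture("scene");cv2.imwrite("pics/s2.png",cv2.resize(q["frame"][170:270,190:320,::-1],None,fx=6,fy=6,interpolation=3))
s=get_state();print(proj(q,s["position"]))
```

```text
t 3.73 pos [0.5647 0.058  0.1399] yaw 24.4 tilt [-0.004 -0.    -1.   ] F [-0.73 -0.77 -0.27] open 0.0007746865157326622 | dp mm [ 1.9  0.2 37.9] dist 37.9 rotz needed(tool) -0.1
q [ 0.302  0.281 -0.565  1.746  0.162  1.166 -1.454]
(np.float64(205.39872421943946), np.float64(265.32926174296745))
```

View pics/s2.png

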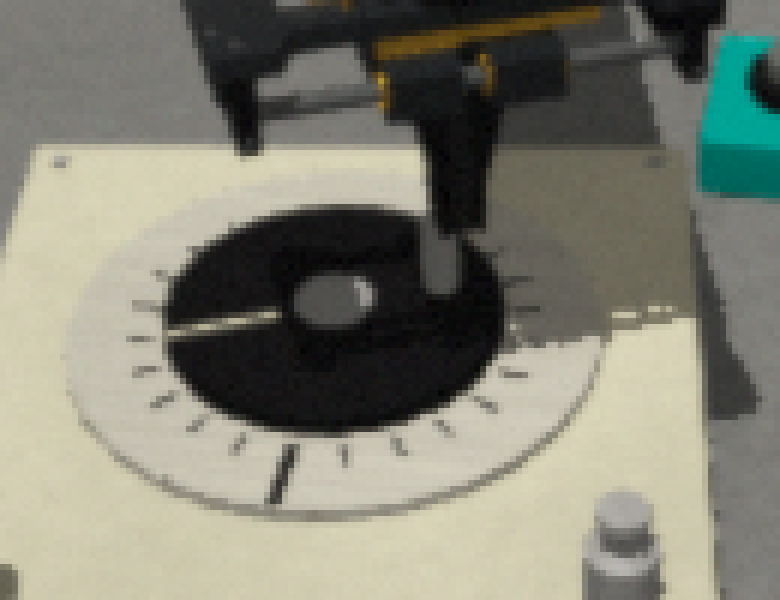

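The finger tip is at crop (460, 230), matching its projection, with the post just behind and below it at (440, 260). Lowering the rest of the way.

>>> carry_out --rot '[[0,0,0],[0,0,0],[0,0,0],[0,0,0],[0,0,0]]' --dp '[[4,0,6],[0,0,12],[0,0,12],[0,0,6],[0,0,0]]' --claw '[0,0,0,0,0]'

```text
clock: 4.2
position: [0.5687, 0.0604, 0.1045]
tcp_rot: [-3.07, -0.666, 0.005]
force: [-0.4, -0.6, -0.5]
opening: 0.0005
```

```bash
cat >> h.py <<'E'
C=np.array([.5577,.0053])
def pol():
    s=get_state();d=s["position"][:2]-C;print("polar",round(np.linalg.norm(d)*1000,1),round(np.degrees(np.arctan2(d[1],d[0])),2),"speed",np.abs(s["qvel"]).max())
E
python3 - <<'E'
from h import *
rel([.5663,.0586,.102],24.5);pol()
q=capture("scene");cv2.imwrite("pics/s3.png",cv2.resize(q["frame"][170:270,190:320,::-1],None,fx=6,fy=6,interpolation=3))
E
```

```text
t 4.2 pos [0.5687 0.0604 0.1045] yaw 24.48 tilt [-0.003 -0.    -1.   ] F [-0.4  -0.6  -0.45] open 0.0005409035242536812 | dp mm [-3.   0.7  2.5] dist 3.9 rotz needed(tool) -0.02
q [ 0.288  0.324 -0.558  1.773  0.19   1.101 -1.477]
polar 56.2 78.68 speed 0.025715008985315924
```

View pics/s3.png

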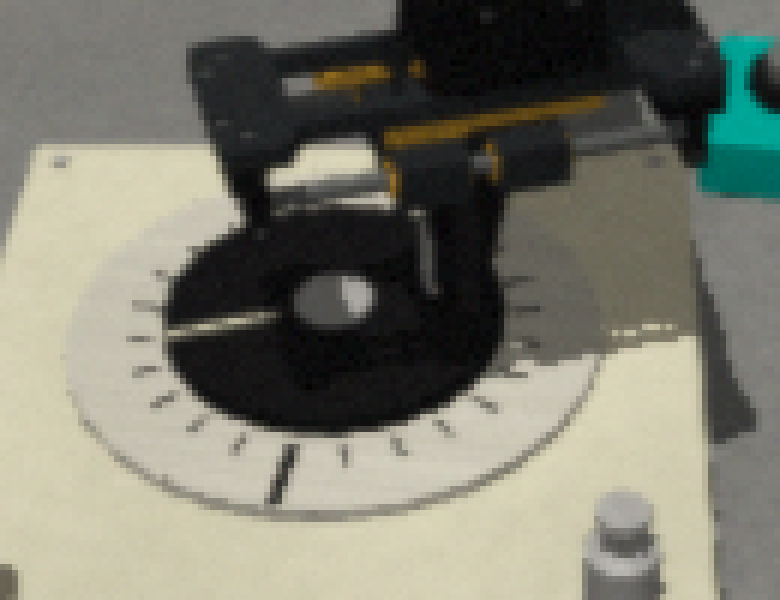

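The fingers are beside the post, which shows at crop (428, 260), and nothing is touching. Now a gentle approach to contact, then an arc about the dial axis.

>>> carry_out --rot '[[0,0,0],[0,0,0],[0,0,0],[0,0,0],[0,0,0]]' --dp '[[-3,0,1],[-4,0,1],[-4,0,0],[-3,0,0],[0,0,0]]' --claw '[0,0,0,0,0]'

```text
clock: 4.67
position: [0.5567, 0.0544, 0.1049]
tcp_rot: [3.07, 0.665, 0.0]
force: [-0.0, -0.5, -0.7]
opening: 0.0006
```

>>> carry_out --rot '[[0,0,-2],[0,0,-3],[0,0,-3],[0,0,-3],[0,0,-3]]' --dp '[[-1.6,-0.6,0],[-2.4,-0.85,0],[-2.4,-0.85,0],[-2.4,-0.85,0],[-2.4,-0.85,0]]' --claw '[0,0,0,0,0]'

```text
clock: 5.08
position: [0.5462, 0.053, 0.1051]
tcp_rot: [2.965, 1.039, 0.003]
force: [1.5, 1.3, -1.7]
opening: 0.0007
```

```bash
cat >> h.py <<'E'
def tf():
    s=get_state();Rm=R.from_rotvec(s["tcp_rot"]).as_matrix();d=s["position"]-np.r_[C,0];print("hub->tcp in tool",np.round((Rm.T@d)[:2]*1000,1))
E
python3 - <<'E'
from h import *
rel([.5663,.0586,.102],24.5);pol();tf()
q=capture("scene");cv2.imwrite("pics/s4.png",cv2.resize(q["frame"][170:270,190:320,::-1],None,fx=6,fy=6,interpolation=3))
E
```

```text
t 5.08 pos [0.5462 0.053  0.1051] yaw 38.64 tilt [ 0.002  0.001 -1.   ] F [ 1.52  1.26 -1.74] open 0.0007337856697513549 | dp mm [19.2  8.2  3.1] dist 21.1 rotz needed(tool) 14.14
q [ 0.346  0.28  -0.602  1.831  0.178  1.083 -1.217]
polar 49.1 103.57 speed 0.6273181818241179
hub->tcp in tool [ 21.  -44.4]
```

View pics/s4.png

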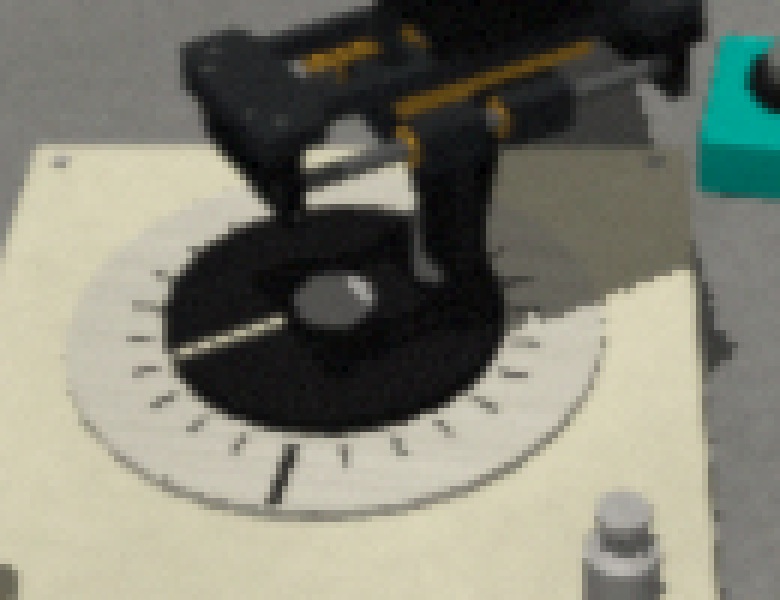

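The dial is turning: the mark's outer end moved from crop (168, 332) to (178, 352), with contact force under 3 N. Continuing the arc.

>>> carry_out --rot '[[0,0,-3],[0,0,-3],[0,0,-3],[0,0,-3],[0,0,-3]]' --dp '[[-2.4,-0.95,0],[-2.4,-0.95,0],[-2.4,-0.95,0],[-2.4,-0.95,0],[-2.4,-0.95,0]]' --claw '[0,0,0,0,0]'

```text
clock: 5.55
position: [0.5343, 0.048, 0.105]
tcp_rot: [2.804, 1.415, 0.003]
force: [2.5, 1.0, -1.9]
opening: 0.0004
```

>>> carry_out --rot '[[0,0,-3],[0,0,-3],[0,0,-3],[0,0,-3],[0,0,0]]' --dp '[[-2.4,-0.95,0],[-2.4,-0.95,0],[-2.4,-0.95,0],[-2.4,-0.95,0],[0,0,0]]' --claw '[0,0,0,0,0]'

```text
clock: 5.97
position: [0.5258, 0.0415, 0.105]
tcp_rot: [2.641, 1.7, 0.002]
force: [2.2, -0.1, 1.2]
opening: 0.0009
```

Run:
```python
from h import *
rel([.5663,.0586,.102],24.5);pol();tf()
q=capture("scene");cv2.imwrite("pics/s5.png",cv2.resize(q["frame"][170:270,190:320,::-1],None,fx=6,fy=6,interpolation=3))
p=capture("top");save(p,"t5")
for n,z in(("mark",.087),("target",.076),("post",.121)):
  for pp in(p,q):
    for r in pinpoint(n,pp)[:1]:
      X=ray(pp,*r["centre"],z);d=X[:2]-C;print(n,round(r["score"],2),np.round(r["centre"],1),np.round(X,4),np.degrees(np.arctan2(d[1],d[0])),np.linalg.norm(d))
```

```text
t 5.97 pos [0.5258 0.0415 0.105 ] yaw 65.55 tilt [ 0.001  0.    -1.   ] F [ 2.17 -0.06  1.2 ] open 0.0009089288343608469 | dp mm [32.3 29.8  3.1] dist 44.1 rotz needed(tool) 41.05
q [ 0.435  0.248 -0.672  1.877  0.175  1.074 -0.732]
polar 48.3 131.4 speed 0.09990842011400779
hub->tcp in tool [ 19.8 -44. ]
mark 0.7 [238.  225.3] [ 0.6301 -0.0259  0.087 ] -23.28500755035795 0.0788100998066352
target 0.96 [238.8 239.1] [0.6164 0.0029 0.076 ] -2.3138179660481764 0.058736201022448205
post 0.81 [196.6 256.5] [0.5042 0.0254 0.121 ] 159.40392619059006 0.05716655069182552
```

View pics/s5.png

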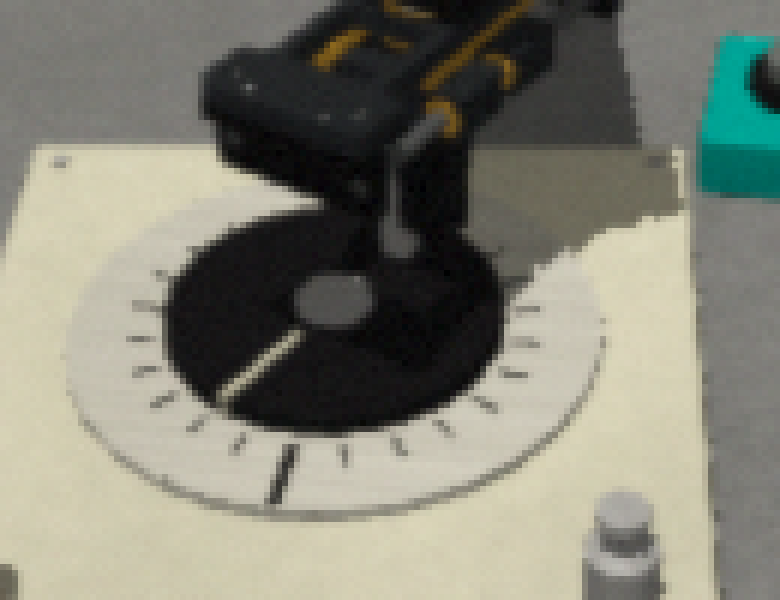

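```bash
cat >> h.py <<'E'
def cs(q,u,v,z,ox=190,oy=170,k=6): return ray(q,(v+.5)/k-.5+oy,(u+.5)/k-.5+ox,z)
def ang(a,b): d=(b-a)[:2];return np.degrees(np.arctan2(d[1],d[0])),np.linalg.norm(d)*1000
E
python3 - <<'E'
from h import *
q=capture("scene")
h=cs(q,334,299,.091);print("hub",h)
m0,m1=cs(q,300,335,.087),cs(q,222,400,.087);l0,l1=cs(q,293,447,.076),cs(q,274,502,.076)
print("mark",m1,ang(h,m1),ang(m0,m1));print("line",ang(h,l0),ang(h,l1),ang(l0,l1))
E
```

```text
hub [0.5611152  0.00695015 0.091     ]
mark [ 0.62368368 -0.0244097   0.087     ] (np.float64(-26.62041723296213), np.float64(69.98753079930458)) (np.float64(-26.46036970521733), np.float64(47.92450427424558))
line (np.float64(-1.238616778755014), np.float64(73.56647526376872)) (np.float64(-1.0754632983256571), np.float64(104.49339051514008)) (np.float64(-0.6873770356855667), np.float64(30.927922976808585))
```

The mark sits at −26.6° and the long line at about −1.0°, so 25.6° remain. Going 21° more, then measuring again.

>>> carry_out --rot '[[0,0,-3],[0,0,-3],[0,0,-3],[0,0,-3],[0,0,-3]]' --dp '[[-2.4,-0.95,0],[-2.4,-0.95,0],[-2.4,-0.95,0],[-2.4,-0.95,0],[-2.4,-0.95,0]]' --claw '[0,0,0,0,0]'

```text
clock: 6.83
position: [0.5174, 0.0322, 0.1047]
tcp_rot: [2.395, 2.033, 0.002]
force: [3.3, 1.7, 0.3]
opening: 0.0004
```

>>> carry_out --rot '[[0,0,-3],[0,0,-3],[0,0,0],[0,0,0]]' --dp '[[-2.4,-0.95,0],[-2.4,-0.95,0],[0,0,0],[0,0,0]]' --claw '[0,0,0,0]'

```text
clock: 7.17
position: [0.5146, 0.0273, 0.1046]
tcp_rot: [2.291, 2.15, 0.0]
force: [2.0, 0.6, 1.6]
opening: 0.0006
```

Run:
```python
from h import *
rel([.5663,.0586,.102],24.5);pol();tf()
q=capture("scene");cv2.imwrite("pics/s6.png",cv2.resize(q["frame"][170:270,190:320,::-1],None,fx=6,fy=6,interpolation=3))
```

```text
t 7.17 pos [0.5146 0.0273 0.1046] yaw 86.37 tilt [ 0.  0. -1.] F [1.97 0.55 1.55] open 0.000570159425979064 | dp mm [34.6 49.6  2.6] dist 60.5 rotz needed(tool) 61.87
q [ 0.508  0.231 -0.718  1.902  0.173  1.07  -0.344]
polar 48.3 152.98 speed 0.014412527166203845
hub->tcp in tool [ 19.2 -44.3]
```

View pics/s6.png

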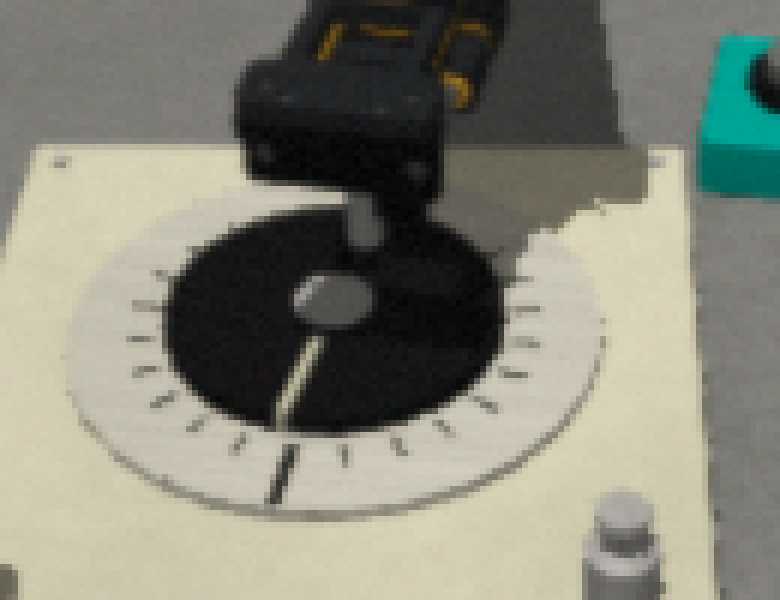

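Run:
```python
from h import *
q=capture("scene")
h=cs(q,334,299,.091)
m0,m1=cs(q,317,340,.087),cs(q,280,426,.087)
print("mark",m1,ang(h,m1),ang(m0,m1))
r,c=proj(q,[h[0]+.071*np.cos(np.radians(-1)),h[1]+.071*np.sin(np.radians(-1)),.087]);print("goal crop",(c-190+.5)*6-.5,(r-170+.5)*6-.5)
```

```text
mark [0.63552485 0.00120089 0.087     ] (np.float64(-4.418180027932697), np.float64(74.63143126764798)) (np.float64(-3.436336699206119), np.float64(52.64879471573117))
goal crop 293.5292925353757 421.1468979261894
```

About 3.5° remains; finishing with small steps.

>>> carry_out --rot '[[0,0,-1.8],[0,0,-1.8],[0,0,0],[0,0,0]]' --dp '[[-1.4,-0.6,0],[-1.4,-0.6,0],[0,0,0],[0,0,0]]' --claw '[0,0,0,0]'

```text
clock: 7.6
position: [0.5133, 0.0248, 0.1046]
tcp_rot: [-2.222, -2.221, -0.0]
force: [2.9, 1.1, 1.0]
opening: 0.0006
```

Run:
```python
from h import *
rel([.5663,.0586,.102],24.5);pol();tf()
q=capture("scene");cv2.imwrite("pics/s7.png",cv2.resize(q["frame"][205:260,210:280,::-1],None,fx=10,fy=10,interpolation=3))
```

```text
t 7.6 pos [0.5133 0.0248 0.1046] yaw 89.99 tilt [ 0.  0. -1.] F [2.89 1.14 0.96] open 0.000598423055306116 | dp mm [33.9 53.   2.6] dist 62.9 rotz needed(tool) 65.49
q [ 0.52   0.23  -0.725  1.905  0.173  1.069 -0.276]
polar 48.5 156.34 speed 0.005001564876389467
hub->tcp in tool [ 19.5 -44.4]
```

View pics/s7.png

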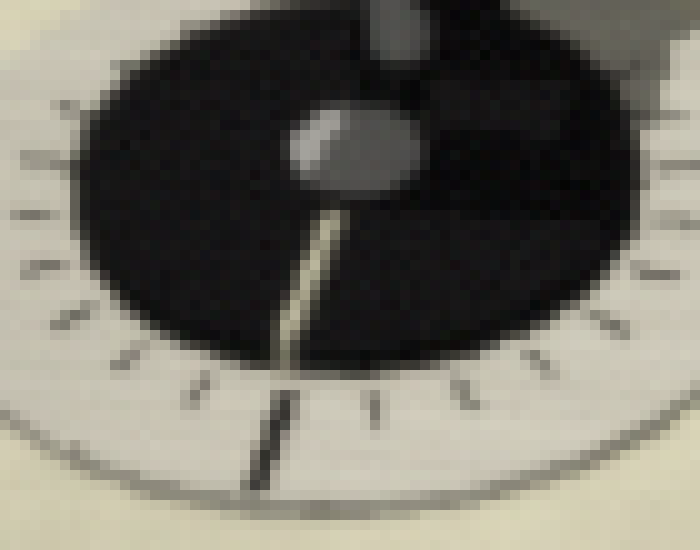

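```bash
cat > fit.py <<'E'
from h import *
def fit(q,dark,z,P0,P1,n=15,w=5):
    """P0,P1 world endpoints; sample perpendicular profiles in image, centroid, fit line in world plane z"""
    g=q["frame"].astype(np.float32).mean(2)
    pts=[]
    for t in np.linspace(0,1,n):
        X=P0+(P1-P0)*t; d=(P1-P0)/np.linalg.norm(P1-P0); nrm=np.array([-d[1],d[0],0])
        offs=np.linspace(-.009,.009,37); rc=np.array([proj(q,X+o*nrm) for o in offs],np.float32)
        v=cv2.remap(g,rc[:,1].reshape(1,-1),rc[:,0].reshape(1,-1),cv2.INTER_LINEAR)[0]
        v=(np.median(v)-v) if dark else v-np.median(v)
        v=np.clip(v-.35*v.max(),0,None); pts.append((X+nrm*(v@offs)/v.sum())[:2])
    pts=np.array(pts,np.float32); vx,vy,x,y=cv2.fitLine(pts,cv2.DIST_HUBER,0,.01,.01).ravel()
    if vx<0: vx,vy=-vx,-vy
    return np.degrees(np.arctan2(vy,vx)),np.array([x,y]),np.array([vx,vy])
def go(q,h,markdeg=-1):
    u=lambda a:np.array([np.cos(np.radians(a)),np.sin(np.radians(a)),0])
    H=np.r_[h,0]
    am,m,dm=fit(q,False,.087,H+[0,0,.087]+.025*u(markdeg),H+[0,0,.087]+.066*u(markdeg))
    al,l,dl=fit(q,True,.076,H+[0,0,.076]+.078*u(-.8),H+[0,0,.076]+.102*u(-.8))
    mk=m+dm*(.071-(m-h)@dm); tg=l+dl*(.071-(l-h)@dl)
    print("mark ang",am,"line ang",al,"mark pt",mk,"target pt",tg,"diff mm",(mk-tg)*1000,"polar",np.degrees(np.arctan2(*(mk-h)[::-1])),np.degrees(np.arctan2(*(tg-h)[::-1])))
E
python3 - <<'E'
from fit import *
q=capture("scene"); h=cs(q,334,299,.091)[:2]; go(q,h)
E
```

```text
mark ang -1.9300585 line ang -0.8721376 mark pt [0.63203563 0.00339304] target pt [0.63209503 0.00508436] diff mm [-0.05939364 -1.69132599] polar -2.8713438502151156 -1.505739689154573
```

>>> carry_out --rot '[[0,0,-1.2],[0,0,0],[0,0,0]]' --dp '[[-0.95,-0.4,0],[0,0,0],[0,0,0]]' --claw '[0,0,0]'

```text
clock: 7.95
position: [0.5129, 0.0236, 0.1046]
tcp_rot: [2.196, 2.246, 0.0]
force: [2.7, 1.4, 0.6]
opening: 0.0005
```

Run:
```python
from fit import *
q=capture("scene"); h=cs(q,334,299,.091)[:2]; go(q,h);pol()
```

```text
mark ang -0.6913286 line ang -0.89237845 mark pt [0.63209716 0.00502687] target pt [0.63209446 0.00506576] diff mm [ 0.00269935 -0.03888885] polar -1.5520662440098927 -1.5207560078022833
polar 48.4 157.79 speed 0.0010693592111325745
```

The mark is on the line (0.04 mm difference). Backing straight off the post, then up.

>>> carry_out --rot '[[0,0,0],[0,0,0],[0,0,0],[0,0,0],[0,0,0]]' --dp '[[3,0,0],[6,0,0],[6,0,0],[0,0,-10],[0,0,-25]]' --claw '[0,0,0,0,0]'

```text
clock: 8.42
position: [0.5101, 0.039, 0.1377]
tcp_rot: [-2.192, -2.245, 0.006]
force: [-0.0, -0.3, 0.7]
opening: 0.0007
```

>>> carry_out --rot '[[0,0,0],[0,0,0],[0,0,0],[0,0,0],[0,0,0]]' --dp '[[0,0,-30],[20,0,-25],[35,0,0],[35,0,0],[35,0,0]]' --claw '[0,0,0,0,0]'

```text
clock: 8.83
position: [0.5097, 0.1647, 0.196]
tcp_rot: [2.197, 2.244, 0.001]
force: [0.7, -0.3, -0.1]
opening: 0.0007
```

>>> carry_out --rot '[[0,0,0],[0,0,0],[0,0,0],[0,0,0]]' --dp '[[35,10,0],[35,15,0],[0,0,0],[0,0,0]]' --claw '[0,0,0,0]'

```text
clock: 9.17
position: [0.5323, 0.2368, 0.1947]
tcp_rot: [-2.19, -2.25, -0.0]
force: [-0.4, -0.6, -0.4]
opening: 0.0005
```

Run:
```python
from fit import *
q=capture("scene"); h=cs(q,334,299,.091)[:2]; go(q,h)
p=capture("top");save(p,"t8");ht=np.array([.5577,.0053]);go(p,ht)
rel([.462,.3485,.1])
cv2.imwrite("pics/t8c.png",cv2.resize(p["frame"][110:250,120:390,::-1],None,fx=2.9,fy=2.9,interpolation=3))
cv2.imwrite("pics/s8c.png",cv2.resize(q["frame"][100:300,160:430,::-1],None,fx=2.9,fy=2.9,interpolation=3))
for pp in(p,q):print(np.round([r["centre"] for r in pinpoint("start_top",pp)],1).tolist())
```

```text
mark ang -0.7962315 line ang -0.6564707 mark pt [0.63209452 0.0049687 ] target pt [0.63209804 0.00504581] diff mm [-0.00352048 -0.07711423] polar -1.5990494392966244 -1.536771871692439
mark ang -0.9811128 line ang -0.20918594 mark pt [0.62870022 0.00470467] target pt [0.62869835 0.0047169 ] diff mm [ 0.00187008 -0.01223008] polar -0.4804110302100334 -0.47055466686760655
t 9.27 pos [0.5329 0.2335 0.1947] yaw 91.28 tilt [-0.001 -0.001 -1.   ] F [-0.51 -0.52 -0.26] open 0.0007260410549906062 | dp mm [116.6 -68.3  94.7] dist 165.0 rotz needed(tool) None
q [ 0.208  0.321 -0.845  1.639  0.248  1.294 -0.658]
[[215.1, 86.8], [289.6, 136.2], [178.7, 298.1], [284.9, 225.0], [153.1, 303.9]]
[[179.1, 320.5], [175.2, 396.0], [214.0, 463.9], [220.7, 383.2], [262.1, 384.6]]
```

View pics/t8c.png

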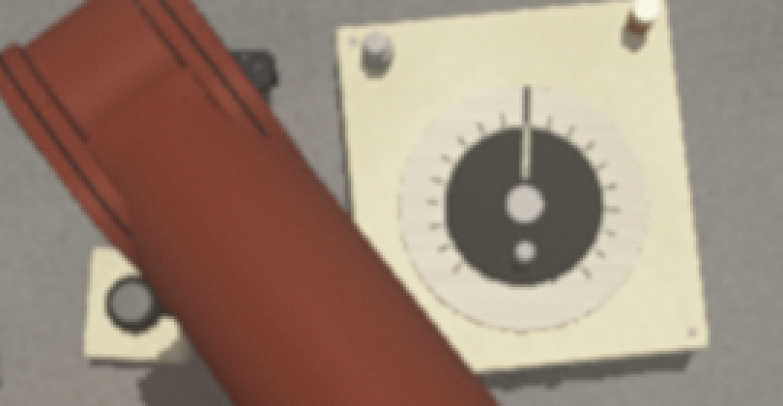

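View pics/s8c.png

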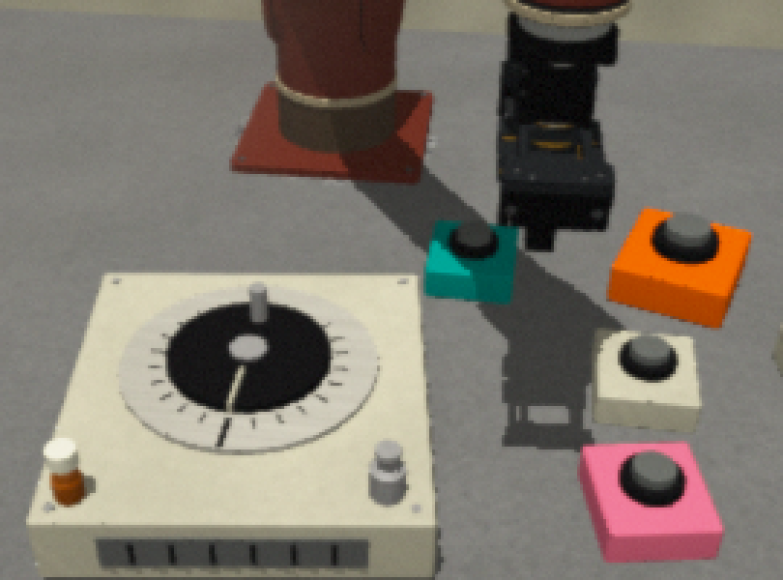

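Both views show the mark on the long line, with the jar, vial and weight in place. Now locating the small ivory start button.

Run:
```python
from h import *
p=capture("top");q=capture("scene")
def tri(a,b):
    M=[np.array([[f(x),0,x["cx"]],[0,f(x),x["cy"]],[0,0,1]])@np.array(x["camera_from_world"])[:3] for x in(p,q)]
    X=cv2.triangulatePoints(M[0],M[1],np.array(a[::-1],float),np.array(b[::-1],float));return (X[:3]/X[3]).ravel()
print("tri",tri([213.6,164.4],[218.5,383.2]))
for z in(.05,.055,.06,.065):print(z,ray(p,213.6,164.4,z)[:2],ray(q,218.5,383.2,z)[:2])
print("box top",ray(p,214.4,167.4,.035))
q2=np.mean([[128,190],[390,208],[412,400],[132,378]],0);print("box scene",ray(q,(q2[1]+.5)/8-.5+190,(q2[0]+.5)/8-.5+350,.035))
```

```text
tri [0.46607805 0.35006396 0.05553724]
0.05 [0.46655256 0.3520851 ] [0.45908209 0.35054969]
0.055 [0.46614964 0.3509002 ] [0.46565681 0.34927074]
0.06 [0.46574671 0.3497153 ] [0.47223152 0.3479918 ]
0.065 [0.46534379 0.3485304 ] [0.47880623 0.34671286]
box top [0.46586867 0.34773283 0.035     ]
box scene [0.47303116 0.35062488 0.035     ]
```

Run:
```python
from h import *
rel([.466,.349,.1])
```

```text
t 9.47 pos [0.5333 0.2326 0.1949] yaw 91.17 tilt [ 0.001 -0.001 -1.   ] F [-0.05  0.23  0.18] open 0.00097940969837639 | dp mm [117.8 -65.   94.8] dist 164.6 rotz needed(tool) None
q [ 0.209  0.32  -0.845  1.64   0.248  1.294 -0.659]
```

>>> carry_out --rot '[[0,0,0],[0,0,0],[0,0,0],[0,0,0],[0,0,0]]' --dp '[[24,-13,15],[24,-13,15],[24,-13,15],[24,-13,15],[22,-13,15]]' --claw '[0,0,0,0,0]'

```text
clock: 9.88
position: [0.4652, 0.3508, 0.1193]
tcp_rot: [2.198, 2.244, 0.001]
force: [-0.1, -0.1, -0.1]
opening: 0.0005
```

>>> carry_out --rot '[[0,0,0],[0,0,0],[0,0,0]]' --dp '[[0,0,0],[0,0,0],[0,0,0]]' --claw '[0,0,0]'

```text
clock: 10.13
position: [0.4663, 0.3495, 0.12]
tcp_rot: [2.197, 2.244, 0.0]
force: [-0.2, -1.8, 0.2]
opening: 0.0006
```

Run:
```python
from h import *
rel([.466,.349,.075])
q=capture("scene");cv2.imwrite("pics/s9.png",cv2.resize(q["frame"][150:270,320:450,::-1],None,fx=5,fy=5,interpolation=3))
```

```text
t 10.13 pos [0.4663 0.3495 0.12  ] yaw 91.22 tilt [ 0.001 -0.001 -1.   ] F [-0.22 -1.84  0.19] open 0.0006407405971467926 | dp mm [-0.5 -0.4 45. ] dist 45.0 rotz needed(tool) None
q [-0.018  0.403 -0.864  1.724  0.331  1.168 -0.953]
```

View pics/s9.png

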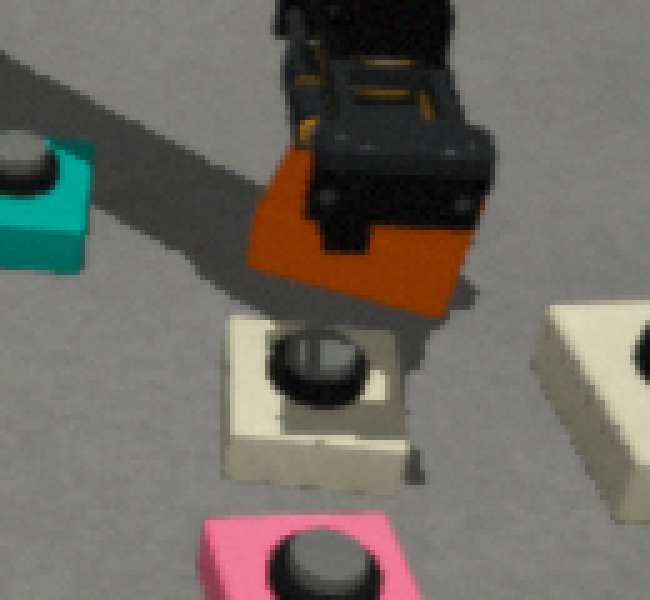

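Run:
```python
from h import *
q=capture("scene");s=get_state()
for z in(.12,.075,.058):
    r,c=proj(q,[.4663+.0035,.3495,z]);print(z,(c-320+.5)*5-.5,(r-150+.5)*5-.5)
```

```text
0.12 339.6579979451873 246.78463140744054
0.075 325.24681168184554 318.7157733649982
0.058 320.00196812372405 344.8945750007864
```

The tip shows at crop (345, 248) against a predicted (340, 247), and the button at (318, 345), so it is aligned to about 2 mm. Descending slowly.

>>> carry_out --rot '[[0,0,0],[0,0,0],[0,0,0],[0,0,0],[0,0,0]]' --dp '[[-2,0,12],[0,0,20],[0,0,14],[0,0,5],[0,0,0]]' --claw '[0,0,0,0,0]'

```text
clock: 10.65
position: [0.4649, 0.3475, 0.0668]
tcp_rot: [-2.197, -2.245, 0.004]
force: [-0.5, 0.6, 0.6]
opening: 0.0002
```

Run:
```python
from h import *
rel([.466,.349,.06])
q=capture("scene");cv2.imwrite("pics/s10.png",cv2.resize(q["frame"][190:260,350:420,::-1],None,fx=8,fy=8,interpolation=3))
```

```text
t 10.65 pos [0.4649 0.3475 0.0668] yaw 91.25 tilt [-0.002 -0.001 -1.   ] F [-0.49  0.57  0.64] open 0.00023376354344702062 | dp mm [1.5 1.2 6.8] dist 7.1 rotz needed(tool) None
q [-0.042  0.459 -0.836  1.775  0.381  1.08  -0.988]
```

View pics/s10.png

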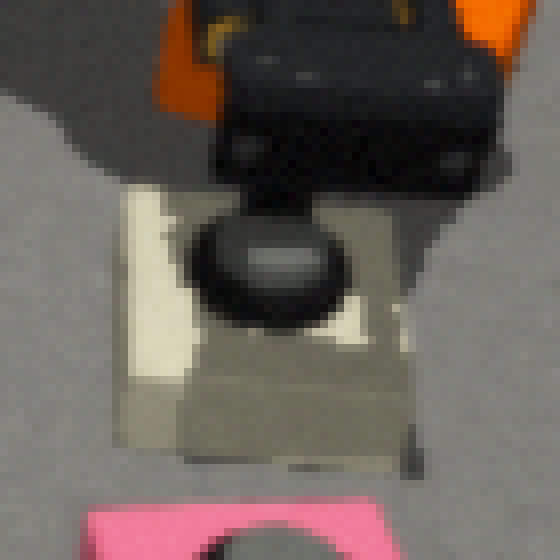

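The fingertip is centred over the grey cap at crop (275, 225), just above it. Pressing in small steps with force checks.

>>> carry_out --rot '[[0,0,0],[0,0,0],[0,0,0]]' --dp '[[0,0,3],[0,0,3],[0,0,0]]' --claw '[0,0,0]'

```text
clock: 10.95
position: [0.4656, 0.3487, 0.0626]
tcp_rot: [2.196, 2.246, 0.0]
force: [-0.4, -0.6, -0.2]
opening: 0.0003
```

>>> carry_out --rot '[[0,0,0],[0,0,0],[0,0,0]]' --dp '[[0,0,2],[0,0,2],[0,0,0]]' --claw '[0,0,0]'

```text
clock: 11.2
position: [0.4654, 0.3485, 0.0583]
tcp_rot: [2.196, 2.246, -0.0]
force: [-0.2, -0.2, -1.2]
opening: 0.0003
```

>>> carry_out --rot '[[0,0,0],[0,0,0],[0,0,0]]' --dp '[[0,0,2],[0,0,0],[0,0,0]]' --claw '[0,0,0]'

```text
clock: 11.45
position: [0.4655, 0.3487, 0.0567]
tcp_rot: [-2.196, -2.246, -0.0]
force: [-0.1, -0.1, 2.4]
opening: 0.0002
```

>>> carry_out --rot '[[0,0,0],[0,0,0],[0,0,0]]' --dp '[[0,0,2],[0,0,0],[0,0,0]]' --claw '[0,0,0]'

```text
clock: 11.7
position: [0.4656, 0.3487, 0.0547]
tcp_rot: [-2.196, -2.246, -0.001]
force: [-0.6, -0.0, 2.1]
opening: 0.0003
```

>>> carry_out --rot '[[0,0,0],[0,0,0],[0,0,0]]' --dp '[[0,0,2],[0,0,0],[0,0,0]]' --claw '[0,0,0]'

```text
clock: 11.95
position: [0.4656, 0.3488, 0.0527]
tcp_rot: [-2.196, -2.246, -0.001]
force: [0.7, -0.2, 3.3]
opening: 0.0005
```

>>> carry_out --rot '[[0,0,0],[0,0,0],[0,0,0]]' --dp '[[0,0,1],[0,0,0],[0,0,0]]' --claw '[0,0,0]'

```text
clock: 12.2
position: [0.4657, 0.3487, 0.0517]
tcp_rot: [-2.196, -2.246, -0.001]
force: [0.9, 0.4, 3.9]
opening: 0.0001
```

>>> carry_out --rot '[[0,0,0],[0,0,0],[0,0,0]]' --dp '[[0,0,1],[0,0,0],[0,0,0]]' --claw '[0,0,0]'

```text
clock: 12.45
position: [0.4657, 0.3488, 0.0514]
tcp_rot: [2.196, 2.246, 0.001]
force: [-1.6, -1.4, 12.1]
opening: 0.0006
```

The stop is reached: 12 N and the position no longer follows, so the button is fully down. Releasing straight up.

>>> carry_out --rot '[[0,0,0],[0,0,0],[0,0,0],[0,0,0],[0,0,0]]' --dp '[[0,0,-4],[0,0,-10],[0,0,-25],[0,0,-35],[0,0,-35]]' --claw '[0,0,0,0,0]'

```text
clock: 12.87
position: [0.4644, 0.3479, 0.1603]
tcp_rot: [-2.195, -2.246, 0.004]
force: [0.9, 0.3, -0.4]
opening: 0.0003
```

>>> carry_out --rot '[[0,0,0],[0,0,0],[0,0,0],[0,0,0]]' --dp '[[0,0,-20],[0,0,0],[0,0,0],[0,0,0]]' --claw '[0,0,0,0]'

```text
clock: 13.2
position: [0.4651, 0.3479, 0.1788]
tcp_rot: [2.197, 2.246, -0.002]
force: [0.4, -0.7, -0.4]
opening: 0.0004
```

Run:
```python
from fit import *
q=capture("scene"); h=cs(q,334,299,.091)[:2]; go(q,h)
p=capture("top");go(p,np.array([.5577,.0053]))
rel([.466,.349,.2])
cv2.imwrite("pics/s11.png",cv2.resize(q["frame"][100:300,80:430,::-1],None,fx=2.2,fy=2.2,interpolation=3))
```

```text
mark ang -0.7575672 line ang -0.6357383 mark pt [0.63209566 0.00500295] target pt [0.6320983  0.00503271] diff mm [-0.00263764 -0.02976095] polar -1.5713985674146178 -1.5473357007062074
mark ang -0.913327 line ang -0.13395861 mark pt [0.62869998 0.00473305] target pt [0.62869874 0.00467835] diff mm [0.00124238 0.0547001 ] polar -0.4575059986956201 -0.5016537349882522
t 13.3 pos [0.4649 0.3479 0.1782] yaw 91.28 tilt [-0.002 -0.001 -1.   ] F [-0.85 -0.07 -0.79] open 0.0005396795211020348 | dp mm [  1.1   1.1 -21.8] dist 21.8 rotz needed(tool) None
q [ 0.01   0.347 -0.889  1.66   0.279  1.271 -0.912]
```

View pics/s11.png

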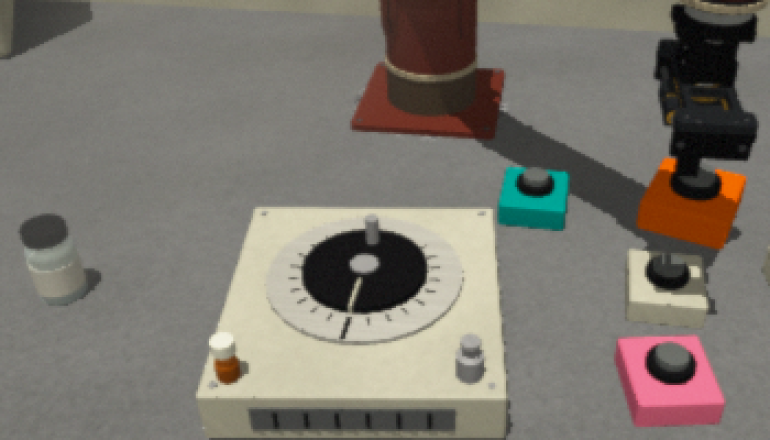

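The picture shows the mark on the long line at crop (345–360, 280–335). The jar, vial and weight stand where they were, the hand is clear, and the button is in shadow at (668, 268). Handing in.

Run:
```python
from station import *
print(finish_job(),get_state()["clock"])
```

```text
the job is handed in; nothing more can be done
the job is handed in; nothing more can be done
```

I set the dial to the long line, pressed and released the start button, and handed the job in at about 13.3 s of the 61 s allowed; no verdict is reported.

- **Dial:** I pushed the post about 65° counterclockwise with the outside of the closed fingers, with force readings of about 2–4 N. After I backed off, and again after the button press, both cameras put the mark within 0.1 mm of the long line. Fit errors are probably nearer 1 mm, still well inside the 5 mm limit.
- **Start button:** I pressed the smaller ivory button straight down. The force rose from about 2 N to 4 N over the travel, then jumped to 12 N as it hit the stop. I then lifted clear, with no force left on the tool.
- **Bystanders:** The last scene picture shows the jar, vial and weight standing where they were. I judged this by eye and did not measure them.

**Checks that disagreed or were weak:**
- The two cameras differ by about 3.5 mm in absolute x, so I relied on the mark and line seen in the same picture.
- In the last picture the button was in the hand's shadow, so that it came back up is inferred from the spring and the clear tool, not seen directly.

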